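# Sort out the mixed-up covers of three castings

### The job

The three aluminium covers have been put in the wrong trays: move each to the tray whose casting has the same outline (round, square or oval), so that it lies boss up in the middle of that tray's rubber pad. Park one cover on the pad of the spare tray on the way, and never let a cover down on the bare bench. Leave the screwdriver, the spanner and the grease tin where they are.

Things in the scene. Friction and masses are not known exactly. Their poses are not given: they have to be found in the camera images.
- cover_round: Round cover, flange 76 mm in diameter. Bare aluminium, 38 mm tall: flange 10 mm thick and on its centre a round boss 38 mm in diameter, 28 mm above the flange, to grip. Origin: centre of the underside, z up through the boss. Loose, about 220 g (x 0.7 to 1.4). Starts boss up on the pad of a wrong casting's tray.
- cover_square: Square cover, flange 64 x 64 mm. Bare aluminium, 38 mm tall: flange 10 mm thick and on its centre a parallel-sided square boss 36 x 36 mm, 28 mm above the flange, to grip. Origin: centre of the underside, z up through the boss, x and y square to the sides. Loose, about 240 g (x 0.7 to 1.4). Starts boss up on the pad of a wrong casting's tray.
- cover_oval: Oval two-bolt cover, flange 84 mm long (its y) and 40 mm wide (its x) with round ends. Bare aluminium, 38 mm tall: flange 10 mm thick and on its centre a round boss 36 mm in diameter, 28 mm above the flange, to grip. Origin: centre of the underside, z up through the boss, y along the flange. Loose, about 170 g (x 0.7 to 1.4). Starts boss up on the pad of a wrong casting's tray.
- tray_round: Tray of the round casting. Fixed low tray, x -60 to +165 mm, y +-60 mm, rim 4 mm thick, 12 mm high. Origin on the bench under the centre of its 96 x 96 mm black rubber pad, pad top 9 mm up. x points from pad to casting (away from the robot within 0.2 rad), z up. Green casting fixed at x = 115 mm, top 55 mm above the bench: round, 76 mm in diameter, round dark bore.
- tray_square: Tray of the square casting. Fixed low tray, x -60 to +165 mm, y +-60 mm, rim 4 mm thick, 12 mm high. Origin on the bench under the centre of its 96 x 96 mm black rubber pad, pad top 9 mm up. x points from pad to casting (away from the robot within 0.2 rad), z up. Green casting fixed at x = 115 mm, top 55 mm above the bench: square box 64 x 64 mm, square dark opening.
- tray_oval: Tray of the oval casting. Fixed low tray, x -60 to +165 mm, y +-60 mm, rim 4 mm thick, 12 mm high. Origin on the bench under the centre of its 96 x 96 mm black rubber pad, pad top 9 mm up. x points from pad to casting (away from the robot within 0.2 rad), z up. Green casting fixed at x = 115 mm, top 55 mm above the bench: oval two-bolt flange 84 (along y) x 40 mm on a short neck and foot plate.
- tray_spare: Spare tray, with no casting and nothing in it at the start. Fixed to the bench. Square, 120 x 120 mm, rim 4 mm thick and 12 mm high; origin at the bench below its centre; in it the same 96 x 96 mm black rubber pad, top 9 mm above the bench. z up.
- screwdriver: Bystander: screwdriver lying loose on the bench beyond the trays. Origin on its underside near the middle. Not to be disturbed.
- spanner: Bystander: spanner lying loose on the bench to the right (-y) of the trays. Origin on its underside near the middle. Not to be disturbed.
- grease_tin: Bystander: grey tin, 80 mm in diameter and 70 mm high, standing loose to the left (+y) of the trays. Origin at the centre of its underside. Not to be disturbed.
Things that resemble listed ones, but are neither listed nor needed, are in the scene too. Leave any pink look-alike of the cover_oval alone.

How it is judged:
On the way:
1. one of the covers lies released and at rest on the pad of the spare tray, boss up, within 30 mm of its centre (((horizontal distance between cover_round and tray_spare below 0.03 m and z of cover_round in the frame of tray_spare between 0.006 and 0.0125 m and angle between cover_round's own z axis and vertical below 0.1 rad and linear speed of cover_round below 0.02 m/s and angular speed of cover_round below 0.2 rad/s and contact force between the fingers and cover_round below 0.1 N) or (horizontal distance between cover_square and tray_spare below 0.03 m and z of cover_square in the frame of tray_spare between 0.006 and 0.0125 m and angle between cover_square's own z axis and vertical below 0.1 rad and linear speed of cover_square below 0.02 m/s and angular speed of cover_square below 0.2 rad/s and contact force between the fingers and cover_square below 0.1 N) or (horizontal distance between cover_oval and tray_spare below 0.03 m and z of cover_oval in the frame of tray_spare between 0.006 and 0.0125 m and angle between cover_oval's own z axis and vertical below 0.1 rad and linear speed of cover_oval below 0.02 m/s and angular speed of cover_oval below 0.2 rad/s and contact force between the fingers and cover_oval below 0.1 N))), for 0.2 s.
At the end, for the whole second after the job is handed in: Each cover lies flat, boss up (within 0.1 rad), on the pad of the tray whose casting has its outline, its centre within 15 mm of the pad's centre, released and at rest (horizontal distance between cover_round and tray_round below 0.015 m and z of cover_round in the frame of tray_round between 0.006 and 0.0125 m and angle between each of cover_round, cover_square, cover_oval's own z axis and vertical below 0.1 rad and linear speed of each of cover_round, cover_square, cover_oval below 0.02 m/s and angular speed of each of cover_round, cover_square, cover_oval below 0.2 rad/s and contact force between the fingers and cover_round below 0.1 N and horizontal distance between cover_square and tray_square below 0.015 m and z of cover_square in the frame of tray_square between 0.006 and 0.0125 m and contact force between the fingers and cover_square below 0.1 N and horizontal distance between cover_oval and tray_oval below 0.015 m and z of cover_oval in the frame of tray_oval between 0.006 and 0.0125 m and contact force between the fingers and cover_oval below 0.1 N); the robot touches nothing.
It fails at once if a cover is on the bare bench (height (world z) of any of cover_round, cover_square, cover_oval below 0.003 m).
It fails at once if a bystander is moved by more than 20 mm (distance of any of screwdriver, spanner, grease_tin from where it was at the start of the episode above 0.02 m).
It also fails if it takes over 112 s, if anything falls off the work surface, if the arm or the gripper's body presses on something with over 40 N, if the wrist force passes 120 N, or if a joint passes its speed limit or range.

### The arm

A 7-joint arm with a two-finger parallel gripper is mounted at the origin on the work surface. World frame = base frame: x ahead of the robot, y to its left, z up, the work surface at z = 0. Lengths are in m, angles in rad, forces in N, time in s.
With the tool pointing down it reaches from about 0.4 to 0.875 m from the base axis. Payload 19.3 kg.
Tool frame: the origin (TCP) lies at the very end of the fingers, on their centre line; the grasp point (between the pads) lies 19 mm behind it; z points along the fingers, y is the line along which they close (so a half turn about z gives the same grasp; the last joint's range is limited). The gripper opens to 85 mm and grips with 20 to 120 N. Pads are 22 mm wide; open, the fingers measure 114 mm over their backs; the gripper's body (76 mm by 85 mm) begins 54 mm behind the grasp point. The pads swing forward as they close: fully open they stand 13 mm farther back than shut.
Start: joints at [-1.322, 0.521, -0.036, 1.599, 0.021, 1.021, -0.113], TCP at [0.196, 0.593, 0.197] pointing down, gripper open.
Joint ranges: [-2.91, 2.91], [-0.3, 2.13], [-1.5, 1.42], [0.17, 2.43], [-1.26, 4.41], [0.16, 1.93], [-2.52, 2.52]. Speed limits (rad/s): [1.89, 1.89, 2.39, 2.39, 3.01, 3.01, 3.01].

### API

Orientations are given as a rotation vector (axis times angle).
In Python, from cell import * gives the robot as it stands. Calls block until the motion is done:
- move_pose(position, orientation): joint-space move of the TCP to a pose.
- move_straight(position, orientation=None, speed=0.15): straight line of the TCP; orientation=None keeps the orientation; speed is the mean speed in m/s.
- goto_joints(angles): joint-space move.
- move_gripper(opening, effort=None): opening from 0.0 (shut) to 1.0 (fully open); effort is the grip in N (None keeps the last); returns when the fingers have stopped.
- dwell(seconds).
- solve_ik(position, orientation): joint angles nearest the present ones, or None.
- read_state(): the state.
- camera(name): name is "scene" or "side" or "wrist"; returns the picture (480x640x3 uint8, blue, green, red); there is no depth.
- camera_info(name): a dict with "camera_matrix" (3x3 intrinsics, pixels), "extrinsics" (4x4, takes a point from camera to world coordinates). Camera axes: x right, y down, z forward; pixel columns grow to the right and rows downward; lengths in m; the calibration is good to about 2 mm. A picture is of the moment at which its call begins: read the wrist's pose just before it. camera_info takes no time and is no camera call; for the wrist camera it gives the pose at the moment of the call.
A pose or a line that the arm cannot do raises PlanningError and nothing moves.
- job_done(): hands the job in; it is judged then, once.
The state is a dict: "time_s": time; "joints": joint angles; "qvel": joint speeds; "effort": joint torques, N m; "tcp_pos": TCP position; "orientation": TCP orientation; "ft_force": force on the tool from outside, world axes, zero at the start; "ft_torque": the same for the moment, N m; "grip_width": opening from 0.0 (shut) to 1.0 (fully open); "grip_force": force on a finger pad.
Only numpy, scipy, OpenCV 4.12 (cv2) and the standard library are available. Lean on these libraries where they do the work, as an engineer would, in place of code of your own. Each camera call takes 0.05 s, during which the arm holds its last target. There are 200 camera calls.

## Working session

There is one attempt and no reset: what is moved stays moved. The work goes in short steps, each a Python script; the robot and the scene stay as the last script left them, time stands still between calls to the robot, and variables do not carry over. Pictures are saved under pics/ and viewed, at most 14 in all, crops included, and the job is handed in when it is done.

```bash
mkdir -p pics; ls
python3 - <<'E'
from cell import *
import cv2
for n in("scene","side"):
    cv2.imwrite(f"pics/{n}0.png",camera(n)); i=camera_info(n); print(n,i["camera_matrix"],i["extrinsics"])
s=read_state();print(s["time_s"],s["tcp_pos"],s["orientation"],s["grip_width"])
E
```

```text
pics
scene [[438.24378282   0.         321.96949213]
 [  0.         438.24378282 240.28756765]
 [  0.           0.           1.        ]] [[ 0.45827845  0.58817137 -0.66635974  1.29137133]
 [ 0.88880267 -0.30050906  0.34601173 -0.3674066 ]
 [ 0.00326706 -0.75083204 -0.66048511  0.78233208]
 [ 0.          0.          0.          1.        ]]
side [[442.87551369   0.         326.55174388]
 [  0.         442.87551369 239.63864376]
 [  0.           0.           1.        ]] [[ 0.68295437 -0.4289559   0.59124459 -0.11564625]
 [-0.73038397 -0.38925797  0.5612642  -0.62109849]
 [-0.01061092 -0.8151534  -0.57914794  0.66488585]
 [ 0.          0.          0.          1.        ]]
0.1 [0.19581962 0.5931774  0.19649338] [-4.98633389e-01 -3.10166373e+00  1.60709014e-03] 0.9950676114179791
```

View pics/scene0.png

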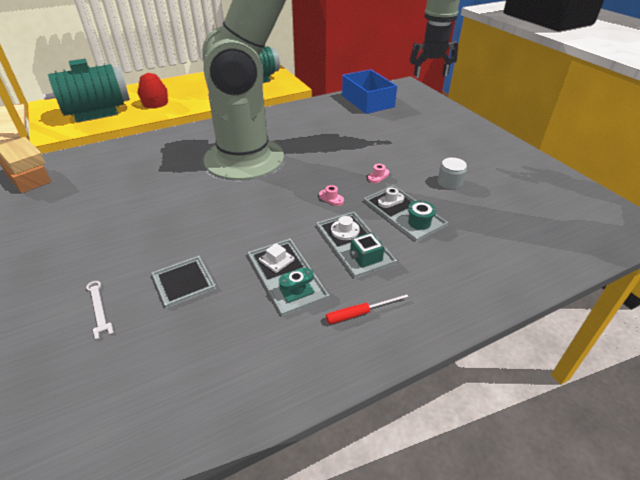

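View pics/side0.png

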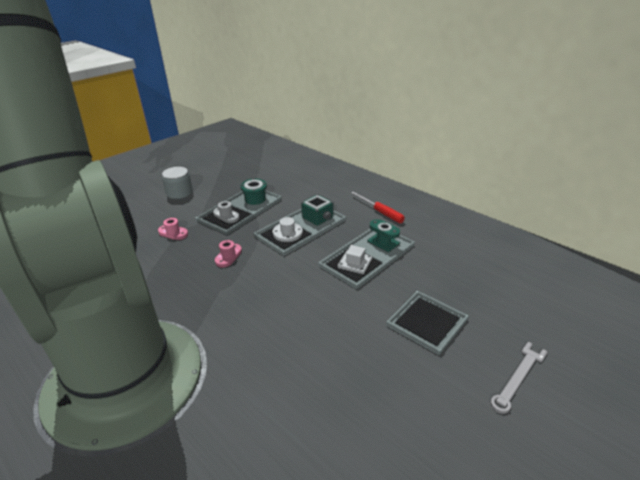

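Trays from -y to +y: the spare (183,281 in scene), the oval casting holding the square cover (276,253), the square casting holding the round cover (345,222), and the round casting holding the oval cover (392,190). The two pink look-alikes are on the robot side. Next I'll get coarse positions and look at each tray with the wrist camera.

```bash
cat > h.py <<'E'
from cell import *
import cv2, numpy as np
from scipy.spatial.transform import Rotation as R
def ray(info,px,z):
    K=info["camera_matrix"];T=np.array(info["extrinsics"])
    d=T[:3,:3]@np.linalg.solve(K,[px[0],px[1],1.]);o=T[:3,3]
    return o+d*(z-o[2])/d[2]
def down(yaw):  # tool z down, tool y (closing) at heading yaw in the world xy plane
    y=np.array([np.cos(yaw),np.sin(yaw),0]);z=np.array([0,0,-1.]);x=np.cross(y,z)
    return R.from_matrix(np.c_[x,y,z]).as_rotvec()
def look(name):
    i=camera_info("wrist");im=camera("wrist");cv2.imwrite(f"pics/{name}.png",im);return i,im
E
python3 - <<'E'
from h import *
si=camera_info("scene");di=camera_info("side")
P={"sq":((276,252),(355,255),.047),"rd":((345,222),(288,223),.047),"ov":((392,191),(225,208),.047),
"Coval":((296,277),(384,228),.055),"Csq":((368,243),(318,203),.055),"Crd":((422,208),(255,185),.055),"spare":((183,281),(428,322),.009)}
for k,(a,b,z) in P.items(): print(k,ray(si,a,z).round(3),ray(di,b,z).round(3))
s=read_state();T=np.eye(4);T[:3,:3]=R.from_rotvec(s["orientation"]).as_matrix();T[:3,3]=s["tcp_pos"]
print((np.linalg.inv(T)@camera_info("wrist")["extrinsics"]).round(3),camera_info("wrist")["camera_matrix"])
for yaw in(1.57,-1.57,0,3.14):
  for p in([.55,.1,.3],[.55,.1,.1],[.5,-.3,.1]): 
    q=solve_ik(p,down(yaw)); print(yaw,p,None if q is None else np.round(q,2))
E
```

```text
sq [ 0.537 -0.103  0.047] [ 0.515 -0.112  0.047]
rd [0.512 0.106 0.047] [0.503 0.1   0.047]
ov [0.449 0.299 0.047] [0.439 0.28  0.047]
Coval [ 0.644 -0.098  0.055] [ 0.638 -0.101  0.055]
Csq [0.619 0.111 0.055] [0.616 0.103 0.055]
Crd [0.563 0.32  0.055] [0.567 0.309 0.055]
spare [ 0.491 -0.329  0.009] [ 0.482 -0.333  0.009]
[[-0.001 -0.966 -0.26   0.065]
 [ 1.    -0.001 -0.     0.   ]
 [ 0.    -0.26   0.966 -0.177]
 [ 0.     0.     0.     1.   ]] [[400.30402761   0.         320.1164309 ]
 [  0.         400.30402761 250.2519164 ]
 [  0.           0.           1.        ]]
1.57 [0.55, 0.1, 0.3] [-0.47  0.33  0.24  1.65 -0.08  1.17  1.36]
1.57 [0.55, 0.1, 0.1] [-0.34  0.54  0.07  1.87 -0.06  0.73  1.34]
1.57 [0.5, -0.3, 0.1] [ 0.13  0.62  0.44  1.82 -0.36  0.78  2.33]
-1.57 [0.55, 0.1, 0.3] [-0.85  0.41  0.8   1.67 -0.31  1.19 -1.55]
-1.57 [0.55, 0.1, 0.1] [-0.71  0.63  0.62  1.89 -0.51  0.78 -1.38]
-1.57 [0.5, -0.3, 0.1] [-0.17  0.83  0.98  1.83 -0.84  0.96 -0.39]
0 [0.55, 0.1, 0.3] [-0.69  0.36  0.55  1.66 -0.2   1.18 -0.09]
0 [0.55, 0.1, 0.1] [-0.59  0.59  0.43  1.88 -0.35  0.75  0.03]
0 [0.5, -0.3, 0.1] [-0.03  0.7   0.7   1.82 -0.59  0.84  0.97]
3.14 [0.55, 0.1, 0.3] [ 0.54  0.59 -1.27  1.6   0.57  1.38  2.35]
3.14 [0.55, 0.1, 0.1] [ 0.51  0.9  -1.28  1.82  0.95  1.19  2.06]
3.14 [0.5, -0.3, 0.1] [-0.25  0.99  1.22  1.83 -1.05  1.14 -1.78]
```

Run:
```python
from h import *
for n,p in {"A_ov":(.445,.29),"B_rd":(.508,.103),"C_sq":(.526,-.107),"D_sp":(.487,-.331)}.items():
    move_pose([p[0]-.065,p[1],.2],down(-np.pi/2)); dwell(.2); i,im=look(n); np.savez(f"{n}.npz",K=i["camera_matrix"],T=i["extrinsics"])
print(read_state()["time_s"])
ims=[cv2.imread(f"pics/{n}.png") for n in("A_ov","B_rd","C_sq","D_sp")]
cv2.imwrite("pics/m.png",cv2.resize(np.vstack([np.hstack(ims[:2]),np.hstack(ims[2:])]),(800,600),interpolation=cv2.INTER_AREA))
```

```text
5.4167
```

View pics/m.png

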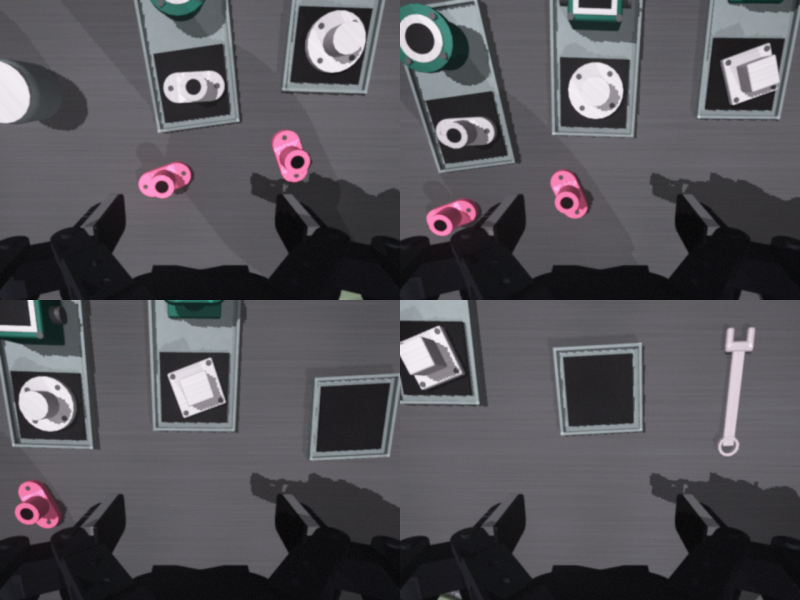

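The wrist views show each cover clearly on its pad, with the castings out of the way. I'll measure pads (dark mask, z=9 mm) and covers (bright mask, flange top z=19 mm).

```bash
cat >> h.py <<'E'
def measure(info,im,seed,kind):
    """kind 'pad': dark blob at z=.009, 'cover': bright blob at z=.019 nearest seed; -> centre, (w,h), yaw, area centre"""
    z={"pad":.009,"cover":.019}[kind]
    T=np.array(info["extrinsics"]);c=T[:3,:3].T@(np.r_[seed,z]-T[:3,3]);px=info["camera_matrix"]@c;px=px[:2]/px[2]
    g=cv2.cvtColor(im,cv2.COLOR_BGR2GRAY);sat=np.ptp(im.astype(int),axis=2)
    m=((g<48) if kind=="pad" else (g>165)&(sat<40)).astype(np.uint8)
    if kind=="pad": m[370:]=0
    m=cv2.morphologyEx(m,cv2.MORPH_OPEN,np.ones((5,5)) if kind=="pad" else np.ones((3,3)))
    cs=[k for k in cv2.findContours(m,cv2.RETR_EXTERNAL,cv2.CHAIN_APPROX_NONE)[0] if cv2.contourArea(k)>(1500 if kind=="pad" else 300)]
    k=min(cs,key=lambda k:np.linalg.norm(np.array(cv2.minAreaRect(k)[0])-px))
    h=cv2.convexHull(k)[:,0]
    w=np.array([ray(info,p,z)[:2] for p in h],np.float32)*1000
    (cx,cy),s,a=cv2.minAreaRect(w)
    return np.array([cx,cy])/1000,np.round(s,1),np.deg2rad(a)
E
python3 - <<'E'
from h import *
for n,p in {"A_ov":(.445,.29),"B_rd":(.508,.103),"C_sq":(.526,-.107),"D_sp":(.487,-.331)}.items():
    d=np.load(n+".npz");i=dict(camera_matrix=d["K"],extrinsics=d["T"]);im=cv2.imread(f"pics/{n}.png")
    print(n,"cam",d["T"][:2,3].round(3))
    for k in("pad","cover")[:1 if n=="D_sp" else 2]: print("  ",k,*measure(i,im,p,k))
    if n=="B_rd": print("A again",measure(i,im,(.445,.29),"pad"))
E
```

```text
A_ov cam [0.446 0.29 ]
   pad [0.42335071 0.2967377 ] [36.7 94.2] 0.11020490156932786
   cover [0.44934692 0.29921255] [40.1 83.2] 0.05823283852086235
B_rd cam [0.509 0.104]
   pad [0.45260498 0.29998016] [94.  96.4] 0.13785586234448327
   cover [0.50660107 0.11067884] [74.5 75.4] 0.000998118511769353
A again (array([0.45260498, 0.29998016]), array([94. , 96.4]), np.float64(0.13785586234448327))
C_sq cam [ 0.528 -0.106]
   pad [ 0.52906305 -0.08362602] [66.  92.5] 1.5687411653816825
   cover [ 0.52869855 -0.10095662] [62.8 62.9] 0.3521130726076482
D_sp cam [ 0.489 -0.33 ]
   pad [ 0.48662805 -0.32856006] [93.8 93.6] 0.05237499932139449
```

```bash
python3 - <<'E'
s=open("h.py").read()
s=s.replace("    h=cv2.convexHull(k)[:,0]\n","""    if kind=="pad":
        r=90*info["camera_matrix"][0,0]*.07/90/c[2]
        k=np.vstack([q for q in cs if np.linalg.norm(q.mean((0,1))-px)<r])
    h=cv2.convexHull(k)[:,0]
""").replace("r=90*info","r=info").replace(".07/90/c",".06/c")
open("h.py","w").write(s.replace("1500 if","150 if"))
E
python3 - <<'E'
from h import *
for n,p in {"A_ov":(.449,.299),"B_rd":(.508,.11),"C_sq":(.528,-.1),"D_sp":(.487,-.331)}.items():
    d=np.load(n+".npz");i=dict(camera_matrix=d["K"],extrinsics=d["T"]);im=cv2.imread(f"pics/{n}.png")
    print(n,*measure(i,im,p,"pad"))
E
```

```text
A_ov [0.45235266 0.3007049 ] [94.1 93.9] 0.13741357786644837
B_rd [0.5028338  0.11303322] [92.2 93.2] 1.543455782411925
C_sq [ 0.52879865 -0.09711855] [93.4 92.9] 1.5594648426727185
D_sp [ 0.48662805 -0.32856006] [93.8 93.6] 0.05237499932139449
```

```bash
cat >> h.py <<'E'
ZG=.0215
def pick(xy,yaw):
    move_pose([*xy,.12],down(yaw)); move_straight([*xy,ZG],speed=.12)
    move_gripper(0.,50); dwell(.2); s=read_state()
    print("grip",round(s["grip_width"],3),np.round(s["grip_force"],1))
    move_straight([*xy,.15],speed=.12); s=read_state()
    print("lifted",round(s["grip_width"],3),np.round(s["grip_force"],1),s["ft_force"].round(1) if hasattr(s["ft_force"],"round") else s["ft_force"])
def place(xy,yaw):
    move_pose([*xy,.15],down(yaw)); move_straight([*xy,.045],speed=.12); move_straight([*xy,ZG+.0005],speed=.04)
    dwell(.2); print("set ft",np.round(read_state()["ft_force"],1)); move_gripper(1.); dwell(.3); move_straight([*xy,.15],speed=.15)
def check(xy,name):
    move_pose([xy[0]-.065,xy[1],.2],down(-np.pi/2)); dwell(.15); i,im=look(name); c=measure(i,im,xy,"cover"); print(name,*c,"off mm",((c[0]-xy)*1000).round(1),"t",read_state()["time_s"]); return c
R_,S_,O_,SP=(.4525,.3005),(.5028,.113),(.5288,-.0971),(.4866,-.3286)
E
python3 - <<'E'
from h import *
pick((.5287,-.101),.352-np.pi/2)
place(SP,.052-np.pi/2)
check(SP,"E_sp")
E
```

```text
grip 0.0 0.0
lifted -0.003 0.0 [-0.3 -0.2 -0.6]
set ft [-0.5  0.3  0.6]
E_sp [ 0.48025427 -0.51430823] [172.2  35.8] 0.007442119922293716 off mm [  -6.3 -185.7] t 15.1833
```

View pics/E_sp.png

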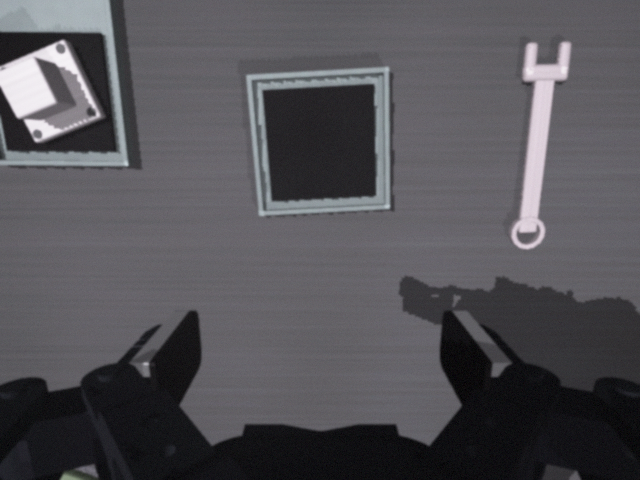

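The fingers shut without holding anything and the cover stayed at its place (40,90). I'll go back down with the gripper open and look before closing.

Run:
```python
from h import *
c=check(np.array(O_),"F_o")
xy=c[0]; move_pose([*xy,.12],down(c[2]-np.pi/2)); move_straight([*xy,ZG],speed=.12)
s=read_state();print(s["tcp_pos"],s["grip_width"],s["ft_force"],s["grip_force"])
a=camera("side")[180:320,260:460];b=look("G")[1]
cv2.imwrite("pics/G2.png",np.vstack([cv2.resize(a,(640,448)),b])[:1000:,:][::1]); im=cv2.imread("pics/G2.png");cv2.imwrite("pics/G2.png",cv2.resize(im,(414,600)))
```

```text
F_o [ 0.52876221 -0.10094804] [62.8 62.9] 0.3518006838117819 off mm [-0.  -3.8] t 16.3167
[ 0.52917937 -0.10101598  0.02220889] 0.9983145472291701 [-0.03486671 -0.60996419 -0.03566299] 0.0
```

View pics/G2.png

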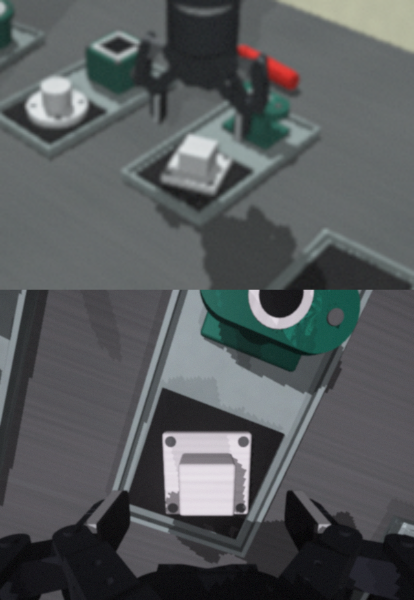

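The boss sits between the fingers in plan, but the tips look well above it. I'll check tip height from the side view, where their midpoint is at about (356,242).

Run:
```python
from h import *
im=camera("side");cv2.imwrite("pics/H.png",np.hstack([cv2.resize(im[190:280,300:420],(400,300),interpolation=cv2.INTER_CUBIC),cv2.resize(camera("scene")[200:290,220:340],(400,300),interpolation=cv2.INTER_CUBIC)]))
di=camera_info("side")
for z in(.022,.035,.047,.06,.07,.08): print(z,ray(di,(356,242),z).round(3))
for w in (.45,): move_gripper(w,20)
cv2.imwrite("pics/H2.png",np.hstack([cv2.resize(camera(n)[r:r+90,c:c+120],(400,300),interpolation=cv2.INTER_CUBIC) for n,r,c in(("side",190,300),("scene",200,220))]))
cv2.imwrite("pics/H3.png",np.vstack([cv2.imread("pics/H.png"),cv2.imread("pics/H2.png")]));s=read_state();print(s["grip_width"],s["grip_force"])
```

```text
0.022 [ 0.582 -0.059  0.022]
0.035 [ 0.568 -0.071  0.035]
0.047 [ 0.555 -0.081  0.047]
0.06 [ 0.541 -0.092  0.06 ]
0.07 [ 0.53  -0.101  0.07 ]
0.08 [ 0.519 -0.11   0.08 ]
0.4483574107462736 0.0
```

View pics/H3.png

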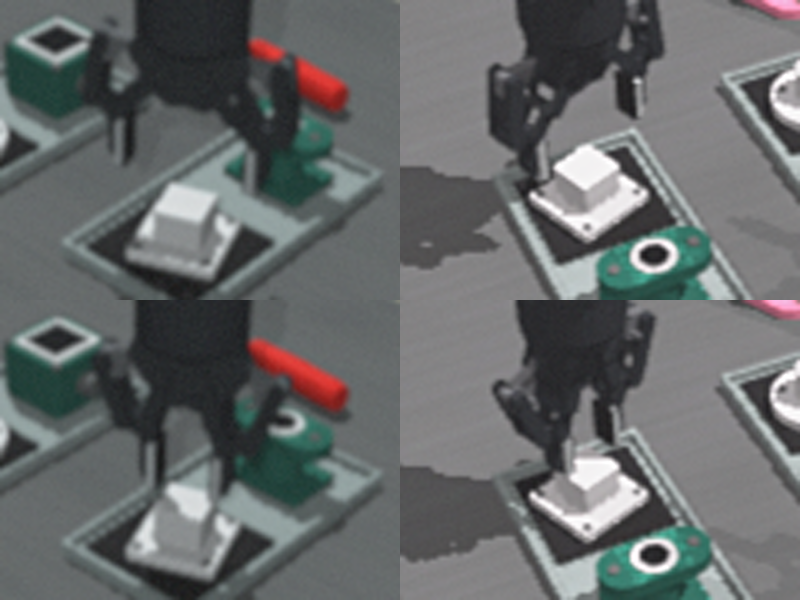

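The tips sit about 46 mm above the reported TCP when open, and about 40 mm at cover width, so the finger end is roughly 35 mm short of the stated tool frame. I'll lower the grasp to match, checking force as I go.

```bash
sed -i 's/^ZG=.*/ZG=-.012/; s/\.045\],speed=.12/.010],speed=.12/' h.py
python3 - <<'E'
from h import *
move_gripper(1.,20); p=read_state()["tcp_pos"]
for z in(.005,-.004,-.012):
    move_straight([p[0],p[1],z],speed=.08); s=read_state(); print(z,np.round(s["tcp_pos"],4),np.round(s["ft_force"],1))
move_gripper(0.,50);dwell(.2);s=read_state();print(s["grip_width"],s["grip_force"],s["ft_force"],s["time_s"])
cv2.imwrite("pics/I.png",np.hstack([cv2.resize(camera(n)[r:r+90,c:c+120],(400,300),interpolation=cv2.INTER_CUBIC) for n,r,c in(("side",190,300),("scene",200,220))]))
E
```

```text
0.005 [ 0.5282 -0.101   0.0043] [-0.4  0.2  0.5]
-0.004 [ 0.5284 -0.1009 -0.0045] [0.1 0.5 0.5]
-0.012 [ 0.5285 -0.1009 -0.0124] [-0.4  0.2  0.5]
0.4138731069468878 50.612547397613525 [-1.93263346  1.10894181  4.97503332] 20.725
```

View pics/I.png

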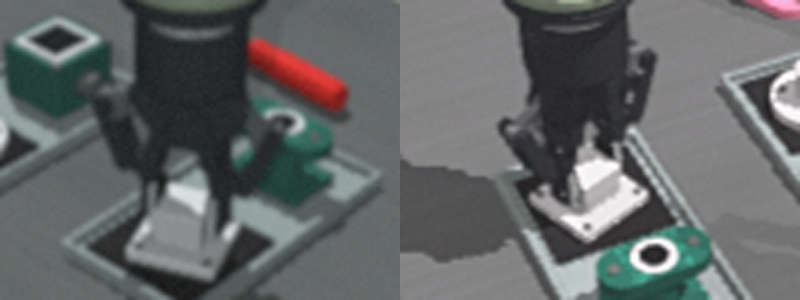

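Grip width 0.414 (35 mm) matches the 36 mm boss at 50 N. Next: lift and park it on the spare pad.

```bash
python3 - <<'E'
from h import *
p=read_state()["tcp_pos"]
move_straight([p[0],p[1],.13],speed=.12);s=read_state();print(s["grip_width"],s["grip_force"],np.round(s["ft_force"],1))
place(SP,.052-np.pi/2)
check(np.array(SP),"J_sp")
E
sed -i 's/^ZG=.*/ZG=-.010/' h.py
```

```text
0.41302540472237803 50.018354058265686 [ 0.7 -0.4 -2.2]
set ft [-2.8  3.1  4.9]
J_sp [ 0.48616678 -0.32813126] [62.7 62.6] 0.0498718775680722 off mm [-0.4  0.5] t 27.9917
```

View pics/J_sp.png

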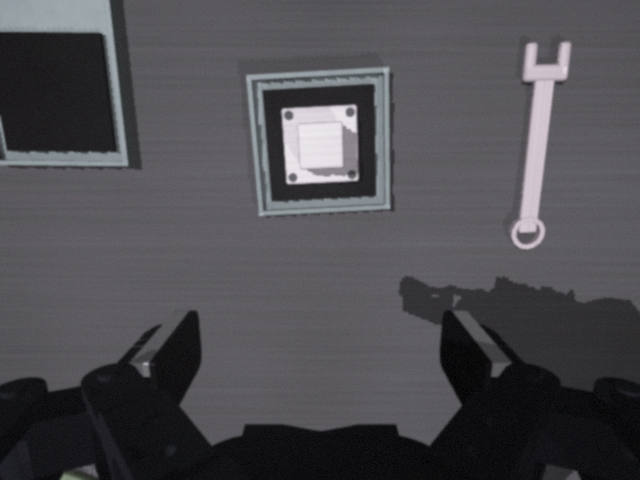

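The square cover is parked centred, within 1 mm. Next: oval to tray_oval, round to tray_round.

Run:
```python
from h import *
pick((.4493,.2992),.058-np.pi/2)
if read_state()["grip_width"]<.3: raise SystemExit("missed")
place(O_,-.011-np.pi/2)
check(np.array(O_),"K_o")
```

```text
grip 0.401 48.9
lifted 0.4 49.9 [ 0.1  0.5 -3. ]
set ft [-3.7  2.9  9.8]
K_o [ 0.5284823  -0.09690715] [83.2 39.3] 1.5704535779626034 off mm [-0.3  0.2] t 40.0583
```

Run:
```python
from h import *
pick((.5066,.1107),-.027-np.pi/2)
if read_state()["grip_width"]<.3: raise SystemExit("missed")
place(R_,.137-np.pi/2)
check(np.array(R_),"L_r")
pick((.4862,-.3281),.05-np.pi/2)
if read_state()["grip_width"]<.3: raise SystemExit("missed")
place(S_,-.027-np.pi/2)
check(np.array(S_),"M_s")
cv2.imwrite("pics/N.png",camera("scene"))
```

```text
grip 0.432 48.9
lifted 0.426 50.1 [ 0.2 -0.1 -1.3]
set ft [-4.6 -0.7 11.4]
L_r [0.45254218 0.30017874] [74.6 74.3] 1.5697521013314766 off mm [ 0.  -0.3] t 50.0583
grip 0.405 51.0
lifted 0.406 50.0 [-0.8  0.3 -1.6]
set ft [-3.   1.9  8. ]
M_s [0.50232336 0.11343213] [62.5 62.9] 1.5316999235700428 off mm [-0.5  0.4] t 62.2667
```

View pics/N.png

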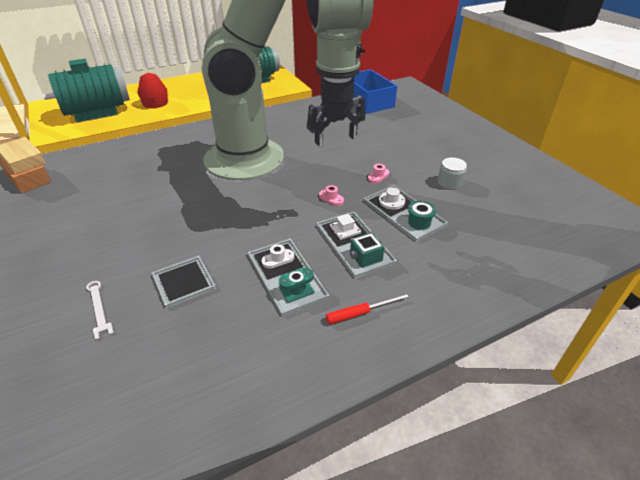

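All three covers lie flat on the matching trays: oval (277,255), square (346,226), round (392,196). The bystanders look unmoved and the gripper is clear.

```bash
python3 -c "
from cell import *
print(job_done())"
```

```text
the job is handed in; nothing more can be done
None
```

The job is handed in at about 62 s: all three covers lie boss up on their matching trays, within about 1 mm of the pad centres by the wrist camera; the square one was parked on the spare tray on the way, and the first grasp closed on air because the fingers end about 35 mm short of the stated TCP.

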